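# Rock two bench brayers for axle play and mark the worn one

### The arm

A 6-joint arm with a two-finger parallel gripper is mounted at the origin on the work surface. World frame = base frame: x ahead of the robot, y to its left, z up, the work surface at z = 0. Lengths are in m, angles in degrees, forces in N, time in s.
With the tool pointing down it reaches from about 0.3 to 0.75 m from the base axis. Payload 8.5 kg.
Tool frame: the origin (TCP) lies midway between the tips of the shut fingers; the grasp point (between the pads) lies 19 mm behind it; z points along the fingers, y is the line along which they close (so a half turn about z gives the same grasp; the last joint's range is limited). The gripper opens to 85 mm and grips with 20 to 120 N. Pads are 22 mm wide; open, the fingers measure 114 mm over their backs; the gripper's body (76 mm by 85 mm) begins 54 mm behind the grasp point. The pads swing forward as they close: fully open they stand 13 mm farther back than shut.
Start: joints at [-88.596, 21.807, 74.336, -0, 83.858, -12.336], TCP at [0.131, -0.534, 0.231] pointing down, gripper open.
Joint ranges: [-178.18, 178.18], [-50.72, 133.34], [12.68, 142.11], [-81.47, 261.47], [9.98, 163.14], [-165.26, 165.26]. Speed limits (degrees/s): [136.94, 136.94, 180, 180, 180, 180].

### API

Orientations are given as [roll, pitch, yaw] about the fixed x, y, z axes, in that order (R = Rz(yaw) Ry(pitch) Rx(roll)).
In Python, from cell import manip, optics gives the robot as it stands.
- The arm moves only by the tool carry_out, never from a script. Its argument "steps" is a list that holds one entry, the list of rows, each a list of 7 numbers: the shift along the tool's x, y, z in m, then the turn, a rotation vector about the tool's x, y, z in degrees, then the finger opening in m, from 0 to 0.0854. A call has exactly 5 rows; each row shifts and turns the commanded pose from where the row before left it, along the tool's axes as they then stand; what a row does not reach is not made up. A row lasts 1/8 s, in which the tool goes at most 62.5 mm and 10.7 degrees, less where a joint would pass 70% of its speed; a pose out of reach is approached as far as the arm can. A call is refused whole if a number of a shift passes 0.0625 or a number of a turn 10.7, either way. A call with a gripper value outside its range is refused whole. The fingers move at their own pace and stop on an object; the grip force is fixed at half the most. Time passes only in rows, so rows that do not move let the fingers close, or fill a call up. It gives the time, the measured TCP pose, the force, the opening and the grip force at its end, in the units of the state.
- manip.observe(): the state, without advancing time (a new reading comes with each control period).
- optics.camera(name): name is "scene" or "top"; returns the picture (480x640x3 uint8, red, green, blue); there is no depth.
- optics.camera_model(name): a dict with "fx", "fy", "cx", "cy" (pixels), "R" (3x3) and "t" (3): a world point X has camera coordinates R X + t. Camera axes: x right, y down, z forward; pixel columns grow to the right and rows downward; lengths in m; the calibration is good to about 2 mm. A picture is of the moment at which its call begins. camera_model takes no time and is no camera call.
- manip.finish_job(): hands the job in; it is judged then, once.
The state is a dict: "clock": time; "q": joint angles; "joint_vel": joint speeds; "joint_efforts": joint torques, N m; "tool_pos": TCP position; "ee_rot": TCP orientation; "contact_force": force on the tool from outside, world axes, zero at the start; "wrist_torque": the same for the moment, N m; "finger_gap": finger opening in m; "grasp_force": force on a finger pad.
Only numpy, scipy, OpenCV 4.12 (cv2) and the standard library are available. Lean on these libraries where they do the work, as an engineer would, in place of code of your own. Each camera call takes 0.05 s, during which the arm holds its last target. There are 200 camera calls.

### The job

One of the two brayers has a worn axle bearing. Beginning with the brayer on the robot's left, press each handle gently sideways until it comes up solid, first to the robot's left and then to its right, pausing a moment at each stop and never forcing or squeezing it. Leave the brayer that has the large play leaning right over to one side, set the wooden ring down fully over the peg in front of it, and leave everything else alone.

Things in the scene. Friction and masses are not known exactly. Their poses are not given: they have to be found in the camera images.
- stand_l: left (+y) bench stand, fixed: steel base plate 8 mm thick, 85 mm wide in y, from 125 mm in front (-x) of its origin to 60 mm behind; two grey cheeks (outer faces 57 mm before and behind, 44 mm wide, tops at 62 mm) carry the axle. Origin on the table under the axle's centre; x along the axle, away from the peg; y sideways, the rocking direction; z up
- brayer_l (a joint): lean of the left (+y) brayer about its axle, rad: 0 = handle upright, positive = handle towards its stand's +y. Within its play about 1 N of drag at the handle and it stays where left; then a firm stop, about 3 to 8 N per mm at the handle. Sound bearing: stops at 0.02 to 0.06 either way; worn: 0.09 to 0.14. The stops differ a little from side to side
- handle_l (a point): where the left (+y) brayer is pushed: on its handle's axis, 113 mm above the axle, z along the handle. To feel a stop, press with 4 to 12 N and stay still there 0.5 s. Over 15 N from the gripper harms the bearing, and squeezing counts: push with closed fingers, or with one finger at a time of a gripper standing loosely astride
- axle_l (a point): centre of the left (+y) brayer's axle, level along the stand's x, 52 mm above the table. The brayer: black roller 40 mm across, 66 mm long, in a steel frame (crossbar at 95 mm height, 84 mm long in x) with a round wooden handle upright on top, 24 mm across from 120 to 180 mm above the table, its end at 190 mm
- peg_l (a point): foot of the upright steel peg of the left (+y) stand, 95 mm in front of the axle centre: 10 mm across, 30 mm tall. The point is on the peg's axis at the base plate's top, 8 mm above the table; z up
- stand_r: right (-y) bench stand, fixed: steel base plate 8 mm thick, 85 mm wide in y, from 125 mm in front (-x) of its origin to 60 mm behind; two grey cheeks (outer faces 57 mm before and behind, 44 mm wide, tops at 62 mm) carry the axle. Origin on the table under the axle's centre; x along the axle, away from the peg; y sideways, the rocking direction; z up
- brayer_r (a joint): lean of the right (-y) brayer about its axle, rad: 0 = handle upright, positive = handle towards its stand's +y. Within its play about 1 N of drag at the handle and it stays where left; then a firm stop, about 3 to 8 N per mm at the handle. Sound bearing: stops at 0.02 to 0.06 either way; worn: 0.09 to 0.14. The stops differ a little from side to side
- handle_r (a point): where the right (-y) brayer is pushed: on its handle's axis, 113 mm above the axle, z along the handle. To feel a stop, press with 4 to 12 N and stay still there 0.5 s. Over 15 N from the gripper harms the bearing, and squeezing counts: push with closed fingers, or with one finger at a time of a gripper standing loosely astride
- axle_r (a point): centre of the right (-y) brayer's axle, level along the stand's x, 52 mm above the table. The brayer: black roller 40 mm across, 66 mm long, in a steel frame (crossbar at 95 mm height, 84 mm long in x) with a round wooden handle upright on top, 24 mm across from 120 to 180 mm above the table, its end at 190 mm
- peg_r (a point): foot of the upright steel peg of the right (-y) stand, 95 mm in front of the axle centre: 10 mm across, 30 mm tall. The point is on the peg's axis at the base plate's top, 8 mm above the table; z up
- ring: the marker ring: plain brown wood, 44 mm outside, 22 mm hole, 16 mm tall, 30 g, lying flat on the table to the left of the stands. Origin at the centre of its underside, z up
- spoon: spoon with a wooden handle, lying flat in front of the stands; bystander, leave it alone
- panel: plain plywood panel 130 x 100 x 12 mm lying flat; bystander, leave it alone
- flask: tall grey drinks flask, 68 mm across, 200 mm tall, standing; bystander, leave it alone
- tin: small open aluminium tin, 56 mm across, 40 mm tall, behind the stands; bystander, leave it alone
- brush: brush lying flat near the ring; bystander, leave it alone
- wax: pale block of wax 55 x 35 x 22 mm; bystander, leave it alone
- spray: clear plastic bottle, 50 mm across, 130 mm tall, standing; bystander, leave it alone
There are look-alikes about, which are no part of the job. Leave any orange look-alike of the stand_l alone.

How it is judged (in metres and radians):
On the way, in this order (a step that is already met when the one before it is completed fails the run):
1. left brayer pressed left (its stand's +y) against its stop, still, at more than 3 N (contact force between the fingers and brayer_l above 3 N and value of joint brayer_l above 0.012 rad and velocity of joint brayer_l between -0.03 and 0.03 rad/s), for 0.25 s.
2. left brayer pressed right (its stand's -y) against its stop, still, at more than 3 N (contact force between the fingers and brayer_l above 3 N and value of joint brayer_l below -0.012 rad and velocity of joint brayer_l between -0.03 and 0.03 rad/s), for 0.25 s.
3. right brayer pressed left (its stand's +y) against its stop, still, at more than 3 N (contact force between the fingers and brayer_r above 3 N and value of joint brayer_r above 0.012 rad and velocity of joint brayer_r between -0.03 and 0.03 rad/s), for 0.25 s.
4. right brayer pressed right (its stand's -y) against its stop, still, at more than 3 N (contact force between the fingers and brayer_r above 3 N and value of joint brayer_r below -0.012 rad and velocity of joint brayer_r between -0.03 and 0.03 rad/s), for 0.25 s.
At the end, for the whole second after the job is handed in: the ring lies flat (within 0.15 rad) and still round the peg of one stand, its underside within 5 mm of the base plate and its centre within 9 mm of the peg's axis, and that stand's brayer is left leaning more than 0.07 rad to either side (only the worn one can) ((((value of joint brayer_l above 0.07 rad or value of joint brayer_l below -0.07 rad) and horizontal distance between ring and peg_l below 0.009 m and z of ring in the frame of peg_l below 0.005 m) or ((value of joint brayer_r above 0.07 rad or value of joint brayer_r below -0.07 rad) and horizontal distance between ring and peg_r below 0.009 m and z of ring in the frame of peg_r below 0.005 m)) and angle between ring's own z axis and vertical below 0.15 rad and linear speed of ring below 0.02 m/s); the robot touches nothing.
It fails at once if a brayer is loaded by the robot with more than 15 N (contact force between any of the fingers, the arm and brayer_l above 15 N or contact force between any of the fingers, the arm and brayer_r above 15 N).
It fails at once if a bystander is moved more than 20 mm (distance of any of spoon, panel, flask, tin, brush, wax, spray from where it was at the start of the episode above 0.02 m).
It also fails if it takes over 72 s, if anything falls off the work surface, if the arm or the gripper's body presses on something with over 40 N, if the wrist force passes 120 N, or if a joint passes its speed limit or range.

## Working session

There is one attempt and no reset: what is moved stays moved. The work goes in short steps, Python scripts to look and compute and a tool call to move; the robot and the scene stay as the last step left them, time stands still between calls to the robot, and variables do not carry over. Pictures are saved under pics/ and viewed, at most 10 in all, crops included, and the job is handed in when it is done.

Besides the shell and the picture viewer there is one more tool, called after ">>>" as name(argument=value, ...) on one line, values as JSON. carry_out: Moves the arm, as the interface text tells. Its arguments: {"type":"object","properties":{"steps":{"type":"array","items":{"type":"array","items":{"type":"array","items":{"type":"number"}}}}},"required":["steps"]}

```bash
mkdir -p pics; python3 - <<'E'
from cell import manip, optics
import cv2
print(manip.observe())
for n in("scene","top"):
    cv2.imwrite(f"pics/{n}0.png",optics.camera(n)[:,:,::-1]); print(n,optics.camera_model(n))
E
```

```text
{'clock': 0.0, 'q': array([-8.85959754e+01,  2.18408954e+01,  7.43851259e+01, -6.58005818e-04,
        8.38583026e+01, -1.23368579e+01]), 'joint_vel': array([ 0.00094887,  0.03713147,  0.07801347,  0.020201  ,  0.06177728,
       -0.11837642]), 'joint_efforts': array([-1.27780040e-03, -4.48457658e+01, -2.31280643e+01, -2.48087417e-04,
        4.65825447e-03, -1.11005596e-05]), 'tool_pos': array([ 0.13061955, -0.53395888,  0.23071048]), 'ee_rot': array([-1.79917483e+02, -1.73775316e-02,  1.37409408e+01]), 'contact_force': array([-0.5443292 , -0.04180219,  1.13777065]), 'wrist_torque': array([-0.02823369,  0.015877  ,  0.04039924]), 'grasp_force': 0.0, 'finger_gap': 0.08525224255691871}
scene {'fx': 440.29173714925093, 'fy': 440.29173714925093, 'cx': 320.87011169000164, 'cy': 231.39432867542484, 'R': array([[-0.32170413,  0.94683814,  0.00199787],
       [ 0.82123052,  0.2800758 , -0.49712974],
       [-0.47126095, -0.15828797, -0.86767392]]), 't': array([ 0.13560882, -0.38053278,  1.25722516])}
top {'fx': 572.2878998265644, 'fy': 572.2878998265644, 'cx': 312.4902890525789, 'cy': 231.2250613236916, 'R': array([[-2.63714073e-03, -9.99996445e-01,  3.94575253e-04],
       [-9.95222055e-01,  2.58603803e-03, -9.76031406e-02],
       [ 9.76017732e-02, -6.50083211e-04, -9.95225337e-01]]), 't': array([0.02467675, 0.522066  , 1.31332783])}
```

View pics/scene0.png

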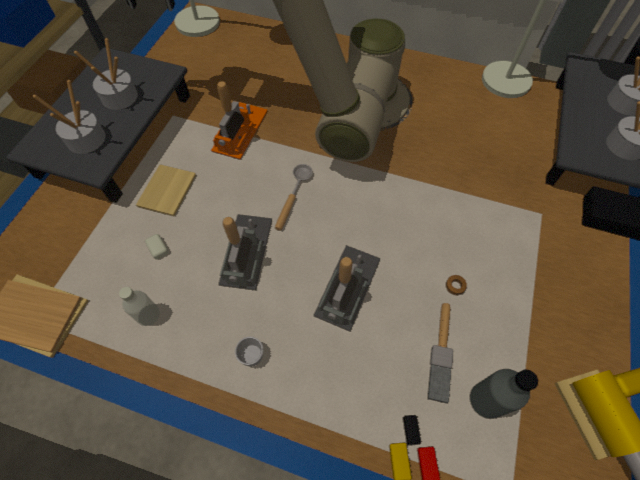

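View pics/top0.png

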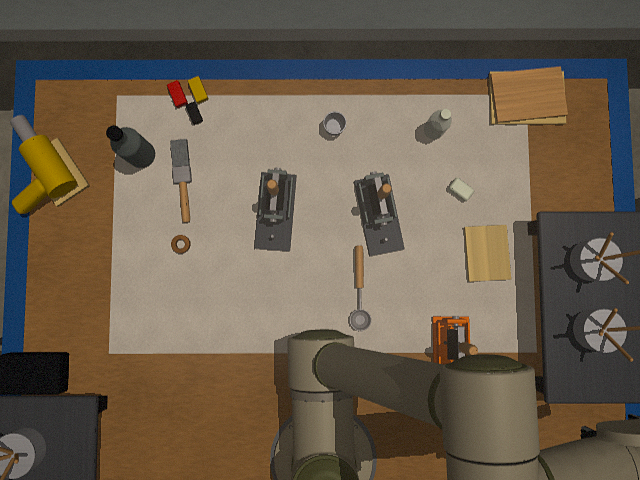

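The top view shows the left stand near (275,208), the right stand near (378,212), and the ring at (180,244). The scene view shows them at (347,288), (245,252) and (456,285). I'll enlarge these areas for accurate pixel positions.

```bash
python3 - <<'E'
import cv2
t=cv2.imread("pics/top0.png")[155:265,240:410]; s=cv2.imread("pics/scene0.png")[205:335,210:390]
def up(i,k,x0,y0,n):
    o=cv2.convertScaleAbs(cv2.resize(i,None,fx=k,fy=k,interpolation=cv2.INTER_CUBIC),alpha=1.6)
    for x in range(-x0%20,i.shape[1],20): cv2.putText(o,str(x+x0),(int(x*k),10),0,.35,(0,0,255)); cv2.line(o,(int(x*k),12),(int(x*k),o.shape[0]),(0,0,255) ,1)
    for y in range(-y0%20,i.shape[0],20): cv2.putText(o,str(y+y0),(0,int(y*k)),0,.35,(0,0,255)); cv2.line(o,(0,int(y*k)),(o.shape[1],int(y*k)),(0,0,255),1)
    cv2.imwrite(n,o)
up(t,4.6,240,155,"pics/t1.png"); up(s,4.4,210,205,"pics/s1.png")
E
```

```text
(no output)
```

View pics/t1.png

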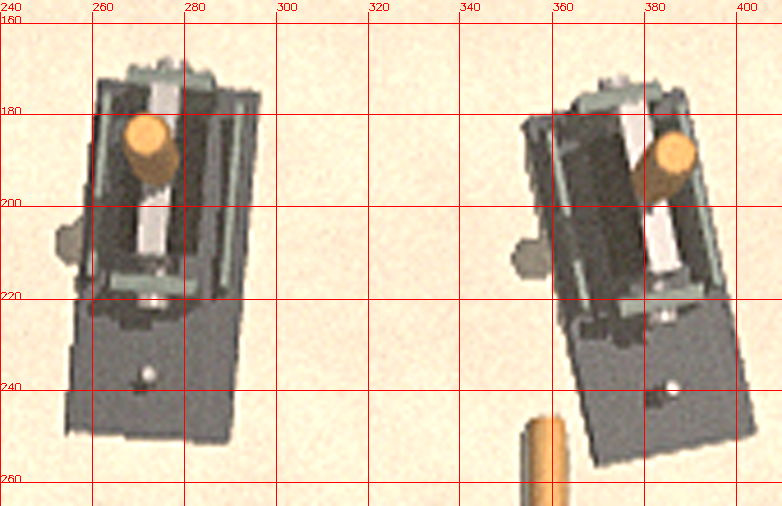

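View pics/s1.png

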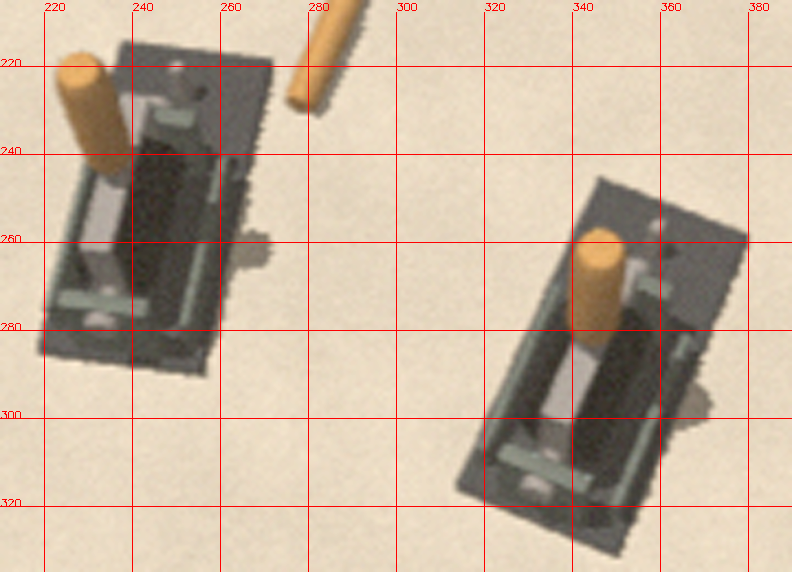

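The crops show the handle ends (top view: L (272.0,183.9), R (386.7,188.3)), the peg tops and the plate corners. Next I triangulate them.

```bash
cat > h.py <<'E'
import numpy as np, cv2
from cell import manip, optics
M={n:optics.camera_model(n) for n in("top","scene")}
def P(n):
    m=M[n]; K=np.array([[m["fx"],0,m["cx"]],[0,m["fy"],m["cy"]],[0,0,1]])
    return K@np.c_[m["R"],m["t"]]
def tri(a,b):
    X=cv2.triangulatePoints(P("top"),P("scene"),np.array(a,float).reshape(2,1),np.array(b,float).reshape(2,1)); return (X[:3]/X[3]).ravel()
def proj(n,X):
    p=P(n)@np.r_[X,1]; return p[:2]/p[2]
def onz(n,p,z):
    A=P(n); H=np.c_[A[:,0],A[:,1],A[:,2]*z+A[:,3]]; v=np.linalg.solve(H,np.r_[p,1]); return v[:2]/v[2]
E
python3 - <<'E'
from h import *
np.set_printoptions(precision=4,suppress=True)
pts=dict(HL=((271.96,183.9),(346.4,261.4)),HR=((386.7,188.3),(228.2,220.9)),PL=((272.2,236.1),(359.3,256.6)),PR=((386.3,239.3),(250,220.2)),
L1=((254.3,249.1),(380,258.6)),L2=((289.8,251.3),(345.9,245.5)),L3=((296.5,175.2),(313.9,316.4)),L4=((261.3,172.4),(350.9,331.4)),
R1=((369.8,256.3),(271.8,218.6)),R2=((404.6,248.9),(237.7,214.8)),R3=((388.9,174.6),(218.6,285.2)),R4=((354.1,181.5),(256.6,290.5)))
T={k:tri(*v) for k,v in pts.items()}
for k in T: print(k,T[k])
for s in "LR":
    c=[T[s+i][:2] for i in "1234"]
    d=(c[2]+c[3]-c[0]-c[1]); d/=np.linalg.norm(d); n=np.array([-d[1],d[0]])
    print(s,"yaw",np.degrees(np.arctan2(d[1],d[0])),"len",np.linalg.norm((c[2]+c[3]-c[0]-c[1])/2),"wid",np.linalg.norm(c[0]-c[1]))
    mid=sum(c)/4; ax=mid+d*.0325; print(" axle(from plate)",ax,"axle from peg",T["P"+s][:2]+.095*d,"peg pred",ax-.095*d)
    print(" lean end", (T["H"+s][:2]-ax)@np.c_[d,n])
for n,(x,y) in dict(top=(180,244),scene=(456,285)).items():
    im=optics.camera(n); r=im[y-18:y+18,x-18:x+18].astype(int); m=(r[...,0]-r[...,2]>45).astype(np.uint8)
    ys,xs=np.nonzero(m); (c,ar,a)=cv2.minAreaRect(np.c_[xs,ys].astype(np.float32)); p=(xs.mean()+x-18,ys.mean()+y-18); print(n,m.sum(),p,(c[0]+x-18,c[1]+y-18),ar,onz(n,p,.012),onz(n,(c[0]+x-18,c[1]+y-18),.012))
    globals()[n]=p
print(tri(top,scene))
E
```

```text
HL [0.6049 0.1084 0.1864]
HR [ 0.5951 -0.1297  0.1848]
PL [0.5101 0.1179 0.0322]
PR [ 0.5018 -0.1473  0.0325]
L1 [ 0.4823  0.1624 -0.0021]
L2 [0.4766 0.0782 0.0004]
L3 [ 0.6605  0.0629 -0.0033]
L4 [ 0.6671  0.1475 -0.0003]
R1 [ 0.4641 -0.1116  0.0001]
R2 [ 0.4812 -0.194   0.0006]
R3 [ 0.6611 -0.1601 -0.0028]
R4 [ 0.6449 -0.0761 -0.0047]
L yaw -4.699313911955962 len 0.18495072093450962 wid 0.08438824408870836
 axle(from plate) [0.604  0.1101] axle from peg [0.6048 0.1101] peg pred [0.5093 0.1179]
 lean end [ 0.001  -0.0017]
R yaw 10.910859648878366 len 0.18364213774566335 wid 0.08415144997848598
 axle(from plate) [ 0.5947 -0.1293] axle from peg [ 0.595  -0.1293] peg pred [ 0.5014 -0.1473]
 lean end [ 0.0003 -0.0004]
top 188 (np.float64(179.67021276595744), np.float64(243.4095744680851)) (179.5, 243.5) (17.0, 17.0) [0.4954 0.3366] [0.4952 0.337 ]
scene 201 (np.float64(456.11442786069654), np.float64(283.7363184079602)) (456.0, 283.5) (17.0, 18.0) [0.4949 0.3365] [0.4944 0.3361]
[0.4953 0.3363 0.0129]
```

Everything agrees with the given sizes:

| Check | Measured |
|---|---|
| Plates | 184 × 84 mm |
| Stand yaw | L −4.7°, R +10.9° |
| Handles | Near upright |
| Ring position | (0.495, 0.3365) |

I'm moving above the left handle now.

>>> carry_out(steps=[[[0,0,-0.012,0,0,9.2,0.06],[0,0,-0.012,0,0,9.2,0.06],[0.03,-0.05,0,0,0,0,0.06],[0.03,-0.05,0,0,0,0,0.06],[0.03,-0.05,0,0,0,0,0.06]]])

```text
clock: 0.82
tool_pos: [0.2332, -0.3904, 0.2552]
ee_rot: [-180.0, -0.0, -4.7]
contact_force: [1.1, -0.2, -0.3]
finger_gap: 0.06
grasp_force: 0.0
```

>>> carry_out(steps=[[[0.032,-0.052,0,0,0,0,0.06],[0.032,-0.052,0,0,0,0,0.06],[0.032,-0.052,0,0,0,0,0.06],[0.032,-0.052,0,0,0,0,0.06],[0.032,-0.052,0,0,0,0,0.06]]])

```text
clock: 1.45
tool_pos: [0.414, -0.1441, 0.2554]
ee_rot: [180.0, -0.0, -4.7]
contact_force: [0.6, -0.9, -0.0]
finger_gap: 0.0603
grasp_force: 0.0
```

>>> carry_out(steps=[[[0.032,-0.052,0,0,0,0,0.06],[0.032,-0.052,0,0,0,0,0.06],[0.032,-0.052,0,0,0,0,0.06],[0.032,-0.052,0,0,0,0,0.06],[0.032,-0.052,0,0,0,0,0.06]]])

```text
clock: 2.08
tool_pos: [0.5946, 0.1021, 0.2552]
ee_rot: [180.0, 0.0, -4.7]
contact_force: [0.4, -0.9, 1.3]
finger_gap: 0.06
grasp_force: 0.0
```

>>> carry_out(steps=[[[0.009,-0.009,0,0,0,0,0.06],[0,0,0.035,0,0,0,0.06],[0,0,0.037,0,0,0,0.06],[0,0,0.037,0,0,0,0.06],[0,0,0,0,0,0,0.06]]])

```text
clock: 2.7
tool_pos: [0.602, 0.1077, 0.1442]
ee_rot: [180.0, 0.3, -4.7]
contact_force: [0.3, 0.0, 1.6]
finger_gap: 0.0603
grasp_force: 0.0
```

```bash
python3 - <<'E'
from h import *
print(manip.observe())
a=optics.camera("top")[150:270,230:420]; b=optics.camera("scene")[195:335,190:410]
a=cv2.resize(a,(400,300)); b=cv2.resize(b,(400,300)); cv2.imwrite("pics/c.png",cv2.convertScaleAbs(np.hstack([a,b])[:,:,::-1],alpha=1.6))
E
```

```text
{'clock': 2.7, 'q': array([-9.28482521e-01,  3.20995440e+01,  7.16493602e+01, -1.13496339e-02,
        7.65808074e+01,  9.37793789e+01]), 'joint_vel': array([ 0.28516223, -2.75866021, -4.85600507,  0.14074049,  2.07096266,
        0.158907  ]), 'joint_efforts': array([ 6.52443361e-02, -5.04544902e+01, -2.01390195e+01,  1.84372118e-03,
       -4.46262304e-01, -2.82280540e-03]), 'tool_pos': array([0.60202183, 0.10770914, 0.14417333]), 'ee_rot': array([179.96726625,   0.32826809,  -4.70528948]), 'contact_force': array([0.27178545, 0.03693479, 1.62221215]), 'wrist_torque': array([-0.02011881, -0.05435802,  0.09547245]), 'grasp_force': 0.0, 'finger_gap': 0.06029003902677771}
```

View pics/c.png

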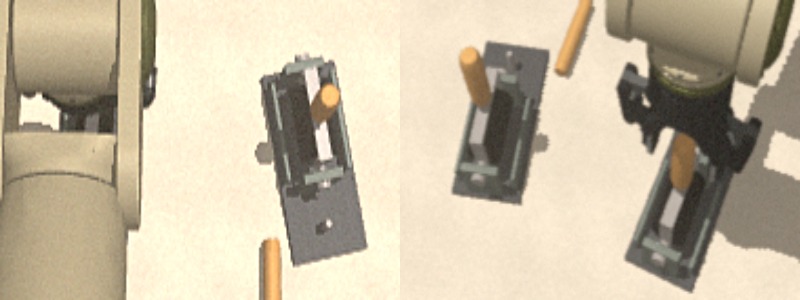

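The scene view shows the open fingers either side of the left handle. I'm now closing slowly to the left.

>>> carry_out(steps=[[[0.002,-0.008,0,0,0,0,0.06],[0,-0.007,0,0,0,0,0.06],[0,-0.003,0,0,0,0,0.06],[0,-0.0025,0,0,0,0,0.06],[0,-0.001,0,0,0,0,0.06]]])

```text
clock: 3.42
tool_pos: [0.6072, 0.1296, 0.1465]
ee_rot: [180.0, -0.0, -4.7]
contact_force: [-0.2, -1.8, 2.8]
finger_gap: 0.0599
grasp_force: 1.2
```

>>> carry_out(steps=[[[0,-0.0006,0,0,0,0,0.06],[0,-0.0006,0,0,0,0,0.06],[0,0,0,0,0,0,0.06],[0,0,0,0,0,0,0.06],[0,0,0,0,0,0,0.06]]])

```text
clock: 4.05
tool_pos: [0.6074, 0.1307, 0.1465]
ee_rot: [180.0, -0.0, -4.7]
contact_force: [-1.1, -4.7, 3.8]
finger_gap: 0.0602
grasp_force: 2.5
```

>>> carry_out(steps=[[[0,-0.0003,0,0,0,0,0.06],[0,-0.0003,0,0,0,0,0.06],[0,0,0,0,0,0,0.06],[0,0,0,0,0,0,0.06],[0,0,0,0,0,0,0.06]]])

```text
clock: 4.68
tool_pos: [0.6074, 0.1312, 0.1465]
ee_rot: [180.0, -0.0, -4.7]
contact_force: [-1.7, -5.7, 4.7]
finger_gap: 0.06
grasp_force: 3.1
```

>>> carry_out(steps=[[[0,-0.0004,0,0,0,0,0.06],[0,-0.0003,0,0,0,0,0.06],[0,0,0,0,0,0,0.06],[0,0,0,0,0,0,0.06],[0,0,0,0,0,0,0.06]]])

```text
clock: 5.3
tool_pos: [0.6074, 0.1316, 0.1465]
ee_rot: [179.9, -0.0, -4.7]
contact_force: [-0.4, -7.5, 5.3]
finger_gap: 0.0599
grasp_force: 3.7
```

The left brayer stops solid at about 3 mm, with a steady 7.5 N. Now I press it to the right.

>>> carry_out(steps=[[[0,0.012,0,0,0,0,0.06],[0,0.012,0,0,0,0,0.06],[0,0.011,0,0,0,0,0.06],[0,0.004,0,0,0,0,0.06],[0,0.002,0,0,0,0,0.06]]])

```text
clock: 5.92
tool_pos: [0.604, 0.0913, 0.1464]
ee_rot: [-180.0, -0.0, -4.7]
contact_force: [1.3, 0.6, 0.2]
finger_gap: 0.0599
grasp_force: 0.5
```

>>> carry_out(steps=[[[0,0.0005,0,0,0,0,0.06],[0,0,0,0,0,0,0.06],[0,0,0,0,0,0,0.06],[0,0,0,0,0,0,0.06],[0,0,0,0,0,0,0.06]]])

```text
clock: 6.55
tool_pos: [0.604, 0.091, 0.1463]
ee_rot: [-180.0, 0.0, -4.7]
contact_force: [0.3, 0.3, 0.8]
finger_gap: 0.0598
grasp_force: 0.4
```

>>> carry_out(steps=[[[0,0.0006,0,0,0,0,0.06],[0,0.0006,0,0,0,0,0.06],[0,0,0,0,0,0,0.06],[0,0,0,0,0,0,0.06],[0,0,0,0,0,0,0.06]]])

```text
clock: 7.18
tool_pos: [0.6039, 0.0896, 0.1463]
ee_rot: [180.0, 0.0, -4.7]
contact_force: [-0.5, -0.4, 0.8]
finger_gap: 0.06
grasp_force: 0.3
```

>>> carry_out(steps=[[[0,0.0006,0,0,0,0,0.06],[0,0.0006,0,0,0,0,0.06],[0,0,0,0,0,0,0.06],[0,0,0,0,0,0,0.06],[0,0,0,0,0,0,0.06]]])

```text
clock: 7.8
tool_pos: [0.6038, 0.0884, 0.1463]
ee_rot: [180.0, 0.0, -4.7]
contact_force: [1.1, 0.9, 1.0]
finger_gap: 0.0597
grasp_force: 0.3
```

>>> carry_out(steps=[[[0,0.0006,0,0,0,0,0.06],[0,0.0006,0,0,0,0,0.06],[0,0,0,0,0,0,0.06],[0,0,0,0,0,0,0.06],[0,0,0,0,0,0,0.06]]])

```text
clock: 8.43
tool_pos: [0.6037, 0.0872, 0.1463]
ee_rot: [180.0, 0.0, -4.7]
contact_force: [-0.4, -0.2, 0.3]
finger_gap: 0.0603
grasp_force: 0.3
```

>>> carry_out(steps=[[[0,0.0006,0,0,0,0,0.06],[0,0.0006,0,0,0,0,0.06],[0,0,0,0,0,0,0.06],[0,0,0,0,0,0,0.06],[0,0,0,0,0,0,0.06]]])

```text
clock: 9.05
tool_pos: [0.6036, 0.0861, 0.1464]
ee_rot: [-180.0, -0.0, -4.7]
contact_force: [0.1, 2.3, -0.2]
finger_gap: 0.0603
grasp_force: 0.8
```

>>> carry_out(steps=[[[0,0.0006,0,0,0,0,0.06],[0,0.0004,0,0,0,0,0.06],[0,0,0,0,0,0,0.06],[0,0,0,0,0,0,0.06],[0,0,0,0,0,0,0.06]]])

```text
clock: 9.68
tool_pos: [0.6035, 0.0852, 0.1464]
ee_rot: [-180.0, -0.0, -4.7]
contact_force: [-0.3, 3.5, 1.7]
finger_gap: 0.0601
grasp_force: 1.9
```

>>> carry_out(steps=[[[0,0.0006,0,0,0,0,0.06],[0,0.0006,0,0,0,0,0.06],[0,0,0,0,0,0,0.06],[0,0,0,0,0,0,0.06],[0,0,0,0,0,0,0.06]]])

```text
clock: 10.3
tool_pos: [0.6035, 0.0842, 0.1465]
ee_rot: [-180.0, -0.0, -4.7]
contact_force: [0.2, 5.4, 2.0]
finger_gap: 0.0601
grasp_force: 2.9
```

The left brayer's stops are about +3 mm and −6 mm, so its bearing is sound. Next is the right brayer.

>>> carry_out(steps=[[[0,-0.02,0,0,0,0,0.06],[0,0,-0.055,0,0,0,0.06],[0,0,-0.055,0,0,0,0.06],[0,0,0,0,0,-7.8,0.06],[0,0,0,0,0,-7.8,0.06]]])

```text
clock: 10.92
tool_pos: [0.605, 0.1044, 0.2566]
ee_rot: [179.9, -0.0, 11.2]
contact_force: [0.1, -0.2, -0.1]
finger_gap: 0.06
grasp_force: 0.0
```

>>> carry_out(steps=[[[-0.0135,0.0568,0,0,0,0,0.06],[-0.0135,0.0568,0,0,0,0,0.06],[-0.0135,0.0568,0,0,0,0,0.06],[-0.0135,0.0568,0,0,0,0,0.06],[0,0,0,0,0,0,0.06]]])

```text
clock: 11.55
tool_pos: [0.5948, -0.1328, 0.2555]
ee_rot: [180.0, 0.1, 10.7]
contact_force: [-0.9, 0.9, 0.3]
finger_gap: 0.06
grasp_force: 0.0
```

>>> carry_out(steps=[[[0,0,0.036,0,0,0,0.06],[0,0,0.037,0,0,0,0.06],[0,0,0.037,0,0,0,0.06],[0,0,0,0,0,0,0.06],[0,-0.005,0,0,0,0,0.06]]])

```text
clock: 12.18
tool_pos: [0.595, -0.1241, 0.1478]
ee_rot: [179.9, -0.1, 11.0]
contact_force: [-0.3, -0.2, -0.5]
finger_gap: 0.0602
grasp_force: 0.0
```

>>> carry_out(steps=[[[0,-0.006,0,0,0,0,0.06],[0,-0.006,0,0,0,0,0.06],[0,-0.003,0,0,0,0,0.06],[0,-0.001,0,0,0,0,0.06],[0,0,0,0,0,0,0.06]]])

```text
clock: 12.8
tool_pos: [0.5912, -0.1089, 0.1463]
ee_rot: [-180.0, -0.0, 10.9]
contact_force: [0.2, 0.1, -0.4]
finger_gap: 0.0598
grasp_force: 0.1
```

>>> carry_out(steps=[[[0,-0.001,0,0,0,0,0.06],[0,-0.001,0,0,0,0,0.06],[0,-0.0005,0,0,0,0,0.06],[0,0,0,0,0,0,0.06],[0,0,0,0,0,0,0.06]]])

```text
clock: 13.42
tool_pos: [0.5907, -0.1064, 0.1463]
ee_rot: [-180.0, 0.0, 10.9]
contact_force: [1.1, -0.6, 1.1]
finger_gap: 0.0598
grasp_force: 0.4
```

>>> carry_out(steps=[[[0,-0.001,0,0,0,0,0.06],[0,-0.001,0,0,0,0,0.06],[0,-0.0005,0,0,0,0,0.06],[0,0,0,0,0,0,0.06],[0,0,0,0,0,0,0.06]]])

```text
clock: 14.05
tool_pos: [0.5902, -0.1039, 0.1463]
ee_rot: [-180.0, 0.0, 10.9]
contact_force: [-0.3, -1.1, 0.5]
finger_gap: 0.0599
grasp_force: 0.3
```

>>> carry_out(steps=[[[0,-0.001,0,0,0,0,0.06],[0,-0.0008,0,0,0,0,0.06],[0,0,0,0,0,0,0.06],[0,0,0,0,0,0,0.06],[0,0,0,0,0,0,0.06]]])

```text
clock: 14.68
tool_pos: [0.5898, -0.1022, 0.1463]
ee_rot: [-180.0, 0.0, 10.9]
contact_force: [-0.3, -0.4, 0.7]
finger_gap: 0.0597
grasp_force: 0.3
```

>>> carry_out(steps=[[[0,-0.001,0,0,0,0,0.06],[0,-0.0006,0,0,0,0,0.06],[0,0,0,0,0,0,0.06],[0,0,0,0,0,0,0.06],[0,0,0,0,0,0,0.06]]])

```text
clock: 15.3
tool_pos: [0.5896, -0.1007, 0.1464]
ee_rot: [180.0, -0.0, 10.9]
contact_force: [0.4, -2.8, 0.0]
finger_gap: 0.0595
grasp_force: 1.4
```

>>> carry_out(steps=[[[0,-0.0007,0,0,0,0,0.06],[0,-0.0006,0,0,0,0,0.06],[0,0,0,0,0,0,0.06],[0,0,0,0,0,0,0.06],[0,0,0,0,0,0,0.06]]])

```text
clock: 15.92
tool_pos: [0.5894, -0.0997, 0.1464]
ee_rot: [180.0, -0.0, 10.9]
contact_force: [0.2, -5.4, -0.3]
finger_gap: 0.0602
grasp_force: 2.6
```

>>> carry_out(steps=[[[0,-0.0003,0,0,0,0,0.06],[0,0,0,0,0,0,0.06],[0,0.015,0,0,0,0,0.06],[0,0.015,0,0,0,0,0.06],[0,0.005,0,0,0,0,0.06]]])

```text
clock: 16.55
tool_pos: [0.596, -0.1346, 0.1461]
ee_rot: [-180.0, 0.0, 10.9]
contact_force: [0.3, 0.8, 0.6]
finger_gap: 0.0599
grasp_force: 0.4
```

>>> carry_out(steps=[[[0,0.005,0,0,0,0,0.06],[0,0.005,0,0,0,0,0.06],[0,0.005,0,0,0,0,0.06],[0,0.004,0,0,0,0,0.06],[0,0.001,0,0,0,0,0.06]]])

```text
clock: 17.18
tool_pos: [0.5998, -0.1533, 0.1463]
ee_rot: [-180.0, -0.0, 10.9]
contact_force: [-0.2, 1.7, 0.5]
finger_gap: 0.0599
grasp_force: 0.5
```

>>> carry_out(steps=[[[0,0.001,0,0,0,0,0.06],[0,0.001,0,0,0,0,0.06],[0,0.0005,0,0,0,0,0.06],[0,0,0,0,0,0,0.06],[0,0,0,0,0,0,0.06]]])

```text
clock: 17.8
tool_pos: [0.6002, -0.1555, 0.1463]
ee_rot: [180.0, -0.0, 10.9]
contact_force: [0.5, 0.3, 1.4]
finger_gap: 0.0599
grasp_force: 0.4
```

>>> carry_out(steps=[[[0,0.001,0,0,0,0,0.06],[0,0.0008,0,0,0,0,0.06],[0,0,0,0,0,0,0.06],[0,0,0,0,0,0,0.06],[0,0,0,0,0,0,0.06]]])

```text
clock: 18.42
tool_pos: [0.6005, -0.1573, 0.1463]
ee_rot: [180.0, 0.0, 10.9]
contact_force: [0.7, 0.7, 0.6]
finger_gap: 0.0598
grasp_force: 0.2
```

>>> carry_out(steps=[[[0,0.001,0,0,0,0,0.06],[0,0.0008,0,0,0,0,0.06],[0,0,0,0,0,0,0.06],[0,0,0,0,0,0,0.06],[0,0,0,0,0,0,0.06]]])

```text
clock: 19.05
tool_pos: [0.6008, -0.159, 0.1463]
ee_rot: [-180.0, 0.0, 10.9]
contact_force: [-0.7, 0.3, 0.5]
finger_gap: 0.0599
grasp_force: 0.6
```

>>> carry_out(steps=[[[0,0.001,0,0,0,0,0.06],[0,0.0008,0,0,0,0,0.06],[0,0,0,0,0,0,0.06],[0,0,0,0,0,0,0.06],[0,0,0,0,0,0,0.06]]])

```text
clock: 19.68
tool_pos: [0.6011, -0.1606, 0.1463]
ee_rot: [-180.0, 0.0, 10.9]
contact_force: [-0.3, 3.7, 1.4]
finger_gap: 0.0597
grasp_force: 2.3
```

>>> carry_out(steps=[[[0,0.0005,0,0,0,0,0.06],[0,0.0004,0,0,0,0,0.06],[0,0,0,0,0,0,0.06],[0,0,0,0,0,0,0.06],[0,0,0,0,0,0,0.06]]])

```text
clock: 20.3
tool_pos: [0.6012, -0.1613, 0.1463]
ee_rot: [-179.9, 0.0, 11.0]
contact_force: [-0.6, 5.6, 1.8]
finger_gap: 0.0603
grasp_force: 3.1
```

The right brayer stops at about +10 mm and −13 mm, so it is the worn one, and it stays leaning right. Now I go for the ring.

>>> carry_out(steps=[[[0,0,0,0,0,0,0.06],[0,-0.018,0,0,0,0,0.06],[0,0,0,0,0,0,0.06],[0,0,-0.055,0,0,0,0.06],[0,0,-0.055,0,0,0,0.06]]])

```text
clock: 20.92
tool_pos: [0.5978, -0.1443, 0.2576]
ee_rot: [180.0, 0.0, 10.9]
contact_force: [1.3, -0.4, 0.2]
finger_gap: 0.06
grasp_force: 0.0
```

>>> carry_out(steps=[[[0,0,0,0,0,5.45,0.07],[0,0,0,0,0,5.45,0.07],[-0.0114,-0.0533,0,0,0,0,0.07],[-0.0114,-0.0533,0,0,0,0,0.07],[-0.0114,-0.0533,0,0,0,0,0.07]]])

```text
clock: 21.55
tool_pos: [0.5633, 0.017, 0.2565]
ee_rot: [180.0, -0.0, 0.0]
contact_force: [0.9, 0.0, -1.0]
finger_gap: 0.0699
grasp_force: 0.0
```

>>> carry_out(steps=[[[-0.0114,-0.0533,0,0,0,0,0.07],[-0.0114,-0.0533,0,0,0,0,0.07],[-0.0114,-0.0533,0,0,0,0,0.07],[-0.0114,-0.0533,0,0,0,0,0.07],[-0.0114,-0.0533,0,0,0,0,0.07]]])

```text
clock: 22.18
tool_pos: [0.5062, 0.2838, 0.2566]
ee_rot: [180.0, -0.1, 0.0]
contact_force: [0.7, 0.1, -0.1]
finger_gap: 0.07
grasp_force: 0.0
```

>>> carry_out(steps=[[[-0.0114,-0.0533,0,0,0,0,0.07],[0,0,0.04,0,0,0,0.07],[0,0,0.04,0,0,0,0.07],[0,0,0,0,0,0,0.07],[0,0,0,0,0,0,0.07]]])

```text
clock: 22.8
tool_pos: [0.4959, 0.3357, 0.1781]
ee_rot: [-179.9, -0.2, 0.0]
contact_force: [0.4, -0.2, 0.6]
finger_gap: 0.0696
grasp_force: 0.0
```

>>> carry_out(steps=[[[0,0,0.055,0,0,0,0.07],[0,0,0.055,0,0,0,0.07],[0,0,0.04,0,0,0,0.07],[0,0,0.022,0,0,0,0.07],[0,0,0,0,0,0,0.07]]])

```text
clock: 23.42
tool_pos: [0.4957, 0.3356, 0.0047]
ee_rot: [180.0, -0.0, 0.0]
contact_force: [0.5, -0.3, -0.2]
finger_gap: 0.0699
grasp_force: 0.0
```

>>> carry_out(steps=[[[0,0,0.002,0,0,0,0.06],[0,0,0,0,0,0,0.035],[0,0,0,0,0,0,0.035],[0,0,0,0,0,0,0.035],[0,0,0,0,0,0,0.035]]])

```text
clock: 24.05
tool_pos: [0.4959, 0.336, 0.0044]
ee_rot: [-179.9, -0.2, 0.0]
contact_force: [-2.5, 0.2, 7.4]
finger_gap: 0.0408
grasp_force: 60.0
```

>>> carry_out(steps=[[[0,0,-0.02,0,0,0,0.035],[0,0,-0.04,0,0,0,0.035],[0,0,-0.04,0,0,0,0.035],[0,0,-0.03,0,0,0,0.035],[0,0,0,0,0,0,0.035]]])

```text
clock: 24.68
tool_pos: [0.496, 0.3361, 0.1355]
ee_rot: [-179.9, -0.3, 0.0]
contact_force: [-0.1, -0.1, -0.9]
finger_gap: 0.0404
grasp_force: 60.9
```

```bash
python3 - <<'E'
from h import *
a=optics.camera("top")[150:270,140:420]; b=optics.camera("scene")[195:335,190:500]
cv2.imwrite("pics/d.png",cv2.convertScaleAbs(np.vstack([cv2.resize(a,(700,295)),cv2.resize(b,(700,300))])[:,:,::-1],alpha=1.6))
E
```

```text
(no output)
```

View pics/d.png

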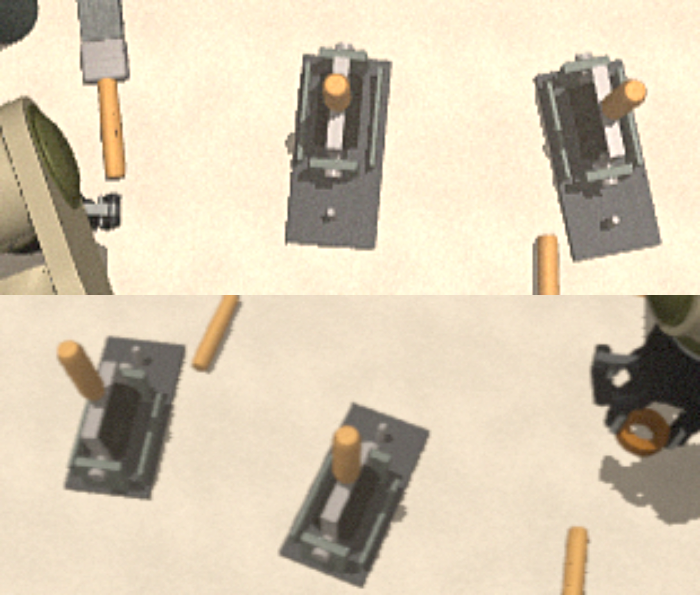

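The ring is held: in the scene view it sits between the fingers near pixel (475,259). The right handle leans right. The 40 mm gap is a little tight for a 44 mm ring, so I'll check how it sits.

```bash
python3 - <<'E'
from h import *
im=optics.camera("scene"); x0,y0=440,225
r=im[y0:y0+70,x0:x0+70]; ri=r.astype(int); m=((ri[...,0]-ri[...,2]>30)).astype(np.uint8)
m=cv2.morphologyEx(m,cv2.MORPH_OPEN,np.ones((2,2),np.uint8))
n,l,s,c=cv2.connectedComponentsWithStats(m); k=1+np.argmax(s[1:,4]); ys,xs=np.nonzero(l==k)
e=cv2.minAreaRect(np.c_[xs,ys].astype(np.float32)); ctr=(e[0][0]+x0,e[0][1]+y0); print(s[k],ctr,e)
for z in(.13,.14,.15): print(z,onz("scene",ctr,z))
t=manip.observe()["tool_pos"]
for dz in (-.004,.004,.012): # project nominal ring rims
    C=t+[0,0,dz]; print(dz,proj("scene",C), [proj("scene",C+d).round(1) for d in np.array([[.022,0,0],[-.022,0,0],[0,.022,0],[0,-.022,0]])])
cv2.imwrite("pics/e.png",cv2.convertScaleAbs(cv2.resize(r,(560,560),interpolation=cv2.INTER_CUBIC)[:,:,::-1],alpha=1.8))
E
```

```text
[ 24  25  23  21 251] (475.76922607421875, 260.34615325927734) ((35.76922607421875, 35.346153259277344), (19.414506912231445, 21.355958938598633), 33.6900634765625)
0.13 [0.49378577 0.34287281]
0.14 [0.49968176 0.34072493]
0.15 [0.50557775 0.33857705]
-0.004 [471.49875387 260.11051388] [array([469.7, 269.8]), array([473.3, 250.6]), array([482.8, 263.4]), array([460.3, 256.9])]
0.004 [472.73221423 258.29218216] [array([470.9, 268.1]), array([474.5, 248.8]), array([484.1, 261.6]), array([461.4, 255. ])]
0.012 [473.9859051  256.44402723] [array([472.2, 266.3]), array([475.8, 246.9]), array([485.5, 259.8]), array([462.6, 253.1])]
```

View pics/e.png

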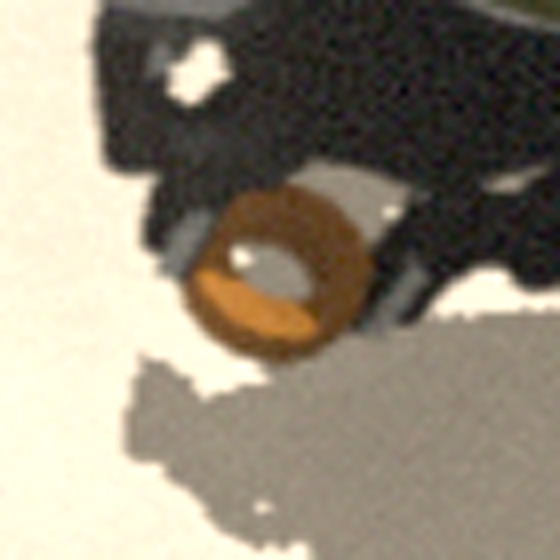

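The ring is held essentially flat, with its top face centred near (475,258), a few mm forward of the TCP. I'm carrying it over the right peg.

>>> carry_out(steps=[[[0,0,0,0,0,-5.45,0.035],[0,0,0,0,0,-5.45,0.035],[-0.0109,0.0595,0,0,0,0,0.035],[-0.0109,0.0595,0,0,0,0,0.035],[-0.0109,0.0595,0,0,0,0,0.035]]])

```text
clock: 25.45
tool_pos: [0.4961, 0.1524, 0.1313]
ee_rot: [-180.0, 0.1, 11.0]
contact_force: [1.0, -1.2, -0.0]
finger_gap: 0.0409
grasp_force: 60.9
```

>>> carry_out(steps=[[[-0.0109,0.0595,0,0,0,0,0.035],[-0.0109,0.0595,0,0,0,0,0.035],[-0.0109,0.0595,0,0,0,0,0.035],[-0.0109,0.0595,0,0,0,0,0.035],[-0.0109,0.0595,0,0,0,0,0.035]]])

```text
clock: 26.08
tool_pos: [0.4991, -0.1501, 0.1314]
ee_rot: [-179.9, 0.1, 10.9]
contact_force: [1.0, -0.1, -0.4]
finger_gap: 0.0412
grasp_force: 60.9
```

>>> carry_out(steps=[[[0,0,0.02,0,0,0,0.035],[0,0,0.02,0,0,0,0.035],[0,0,0.02,0,0,0,0.035],[0,0,0,0,0,0,0.035],[0,0,0,0,0,0,0.035]]])

```text
clock: 26.7
tool_pos: [0.4999, -0.1483, 0.0725]
ee_rot: [-180.0, 0.0, 10.9]
contact_force: [-0.1, 0.3, 0.1]
finger_gap: 0.0404
grasp_force: 60.9
```

```bash
python3 - <<'E'
from h import *
im=optics.camera("scene"); x0,y0=205,180
r=im[y0:y0+70,x0:x0+80].copy(); t=manip.observe()["tool_pos"]; print(t)
o=cv2.convertScaleAbs(cv2.resize(r,(640,560),interpolation=cv2.INTER_CUBIC)[:,:,::-1],alpha=1.8)
f=lambda X:tuple(int(v) for v in (proj("scene",X)+.5-[x0,y0])*8)
th=np.linspace(0,6.28,40)
cv2.polylines(o,[np.array([f(t+[.022*np.cos(a),.022*np.sin(a),.012]) for a in th])],True,(255,0,0),1)
for z in(.008,.038): cv2.circle(o,f([.5016,-.1473,z]),4,(0,0,255),1)
cv2.imwrite("pics/f.png",o)
E
```

```text
[ 0.49997881 -0.1483758   0.07284456]
```

View pics/f.png

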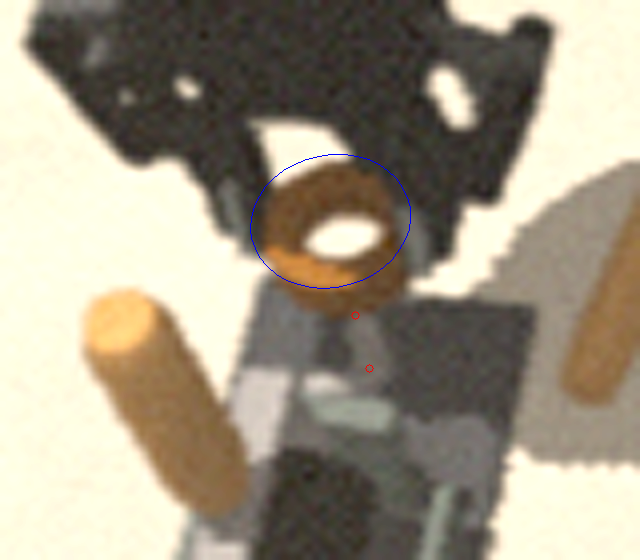

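The ring is directly over the peg with about 1 mm of correction still to make. I'm lowering it with a force check.

>>> carry_out(steps=[[[0,-0.001,0.012,0,0,0,0.035],[0,0,0.01,0,0,0,0.035],[0,0,0.008,0,0,0,0.035],[0,0,0.006,0,0,0,0.035],[0,0,0,0,0,0,0.035]]])

```text
clock: 27.38
tool_pos: [0.4994, -0.1473, 0.0359]
ee_rot: [-180.0, 0.0, 10.9]
contact_force: [0.6, -0.3, -1.0]
finger_gap: 0.0406
grasp_force: 60.9
```

>>> carry_out(steps=[[[0,0,0.008,0,0,0,0.035],[0,0,0.007,0,0,0,0.035],[0,0,0.005,0,0,0,0.035],[0,0,0.002,0,0,0,0.035],[0,0,0,0,0,0,0.035]]])

```text
clock: 28.0
tool_pos: [0.4995, -0.1473, 0.0143]
ee_rot: [-180.0, 0.0, 10.9]
contact_force: [0.2, -1.1, -0.4]
finger_gap: 0.0409
grasp_force: 60.9
```

Seated to within about 2 mm with no load. I'll release, retreat straight up, then back away.

>>> carry_out(steps=[[[0,0,0.001,0,0,0,0.054],[0,0,0,0,0,0,0.054],[0,0,0,0,0,0,0.054],[0,0,0,0,0,0,0.054],[0,0,0,0,0,0,0.054]]])

```text
clock: 28.62
tool_pos: [0.4995, -0.1473, 0.0134]
ee_rot: [180.0, -0.0, 10.9]
contact_force: [-1.2, 0.9, 0.1]
finger_gap: 0.0538
grasp_force: 0.0
```

>>> carry_out(steps=[[[0,0,-0.01,0,0,0,0.054],[0,0,-0.03,0,0,0,0.054],[0,0,-0.05,0,0,0,0.054],[0,0,-0.06,0,0,0,0.054],[0,0,-0.05,0,0,0,0.054]]])

```text
clock: 29.25
tool_pos: [0.4994, -0.1472, 0.2165]
ee_rot: [179.9, -0.1, 10.9]
contact_force: [0.6, -0.2, 0.1]
finger_gap: 0.0538
grasp_force: 0.0
```

>>> carry_out(steps=[[[-0.03,0.05,0,0,0,0,0.054],[-0.03,0.05,0,0,0,0,0.054],[-0.03,0.05,0,0,0,0,0.054],[0,0,0,0,0,0,0.054],[0,0,0,0,0,0,0.054]]])

```text
clock: 29.88
tool_pos: [0.4396, -0.3112, 0.2137]
ee_rot: [-180.0, -0.0, 10.9]
contact_force: [-0.7, 0.3, -0.3]
finger_gap: 0.054
grasp_force: 0.0
```

```bash
python3 - <<'E'
from h import *
a=optics.camera("top")[155:275,330:430]; b=optics.camera("scene")[195:305,200:300]
cv2.imwrite("pics/g.png",cv2.convertScaleAbs(np.hstack([cv2.resize(a,(400,480)),cv2.resize(b,(400,480))])[:,:,::-1],alpha=1.6))
E
```

```text
(no output)
```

View pics/g.png

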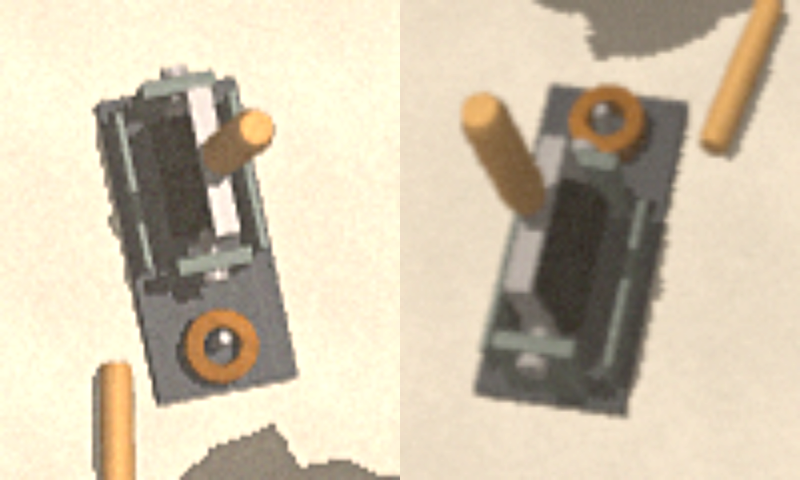

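The ring lies flat round the right peg, at (222,346) in the left crop. The handle leans right and the arm is clear, so I'm handing in.

```bash
python3 -c "
from cell import manip
print(manip.finish_job())"
```

```text
the job is handed in; nothing more can be done
None
```

I pressed both brayers left and then right: the right one is worn (play about +10 / −13 mm at the handle) and is left leaning right with the ring flat over its peg, and the job was handed in at about 30 s with no verdict returned.

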